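# Put the alignment lasers away upright

### The arm

A 6-joint arm with a two-finger parallel gripper is mounted at the origin on the work surface. World frame = base frame: x ahead of the robot, y to its left, z up, the work surface at z = 0. Lengths are in m, angles in rad, forces in N, time in s.
With the tool pointing down it reaches from about 0.25 to 0.725 m from the base axis. Payload 4 kg.
Tool frame: the origin (TCP) lies between the finger pads; the fingertips stand tip_reach ahead of it and the grasp point (between the pads) lies 3 mm ahead of it (tip_reach is the distance from the TCP to the fingertips, in m); z points along the fingers, y is the direction in which the jaws open and shut (so a half turn about z gives the same grasp; the last joint's range is limited). The gripper opens to 85 mm and grips with 20 to 120 N. Pads are 22 mm wide; open, the fingers measure 114 mm over their backs; the gripper's body (76 mm by 85 mm) begins 54 mm behind the grasp point. The pads swing forward as they close: fully open they stand 13 mm farther back than shut.
Start: joints at [-1.288, 0.241, 0.005, 1.335, 0, 1.571], TCP at [0.14, -0.48, 0.253] pointing down, gripper open.
Joint ranges: [-2.72, 2.72], [-1.05, 1.87], [-1.09, 1.28], [-1.99, 2.15], [-1.42, 1.44], [-3.14, 3.14]. Speed limits (rad/s): [2.79, 2.79, 3.14, 3.14, 3.14, 3.14].

### API

Orientations are given as a unit quaternion [x, y, z, w].
In Python, from bench import * gives the robot as it stands. The module is installed in compiled form; this text tells all that it offers.
- The arm moves only by the tool send_rows, never from a script. Its argument "targets" is text: rows parted by semicolons, each of 5 numbers parted by spaces: the shift along the world's x, y, z normalised to -1 to 1, where 1 is 25 mm, then the turn about the world's z normalised to -1 to 1, where 1 is 4 degrees, then the closure in counts, from 0 (fully open) to 255 (shut). A call has 1 to 20 rows; each row shifts and turns the pose as measured when the row begins; what a row does not reach is not made up. A row lasts 1/10 s, in which the tool goes at most 50 mm and 8.59 degrees, less where a joint would pass 70% of its speed; a pose out of reach is approached as far as the arm can. A call with a number of a shift or a turn outside -1 to 1 is refused whole. A call with a gripper value outside its range is refused whole. The fingers move at their own pace and stop on an object; the grip force is fixed at half the most. Time passes only in rows, so rows that do not move let the fingers close. It gives the time, the measured TCP pose, the force and the opening at its end, in the units of the state.
- read_state(): the state, without advancing time (a new reading comes with each control period).
- grab_frame(name): name is "scene" or "top" or "wrist"; returns (picture, depth): 400x640x3 uint8, red, green, blue; 400x640 float32, m along the optical axis (not along the pixel's ray), 0 where there is no reading.
- calibration(name): a dict with "intrinsics" (3x3 intrinsics, pixels), "k1" (the pictures are not rectified: a ray, as slopes to the right and down, at radius r is drawn at 1 + k1 r^2 times it, then the intrinsics apply), "extrinsics" (4x4, takes a point from world to camera coordinates). Camera axes: x right, y down, z forward; pixel columns grow to the right and rows downward; lengths in m; the calibration is good to about 2 mm. A picture is of the moment at which its call begins: read the wrist's pose just before it. calibration takes no time and is no camera call; for the wrist camera it gives the pose at the moment of the call.
- sign_off(): hands the job in, once; it reports no verdict.
The state is a dict: "time_s": time; "joint_pos": joint angles; "qvel": joint speeds; "joint_efforts": joint torques, N m; "position": TCP position; "tcp_rot": TCP orientation; "wrist_force": force on the tool from outside, world axes, zero at the start; "wrist_torque": the same for the moment, N m; "gripper_width": finger opening in m.
Only numpy, scipy, OpenCV 4.12 (cv2) and the standard library are available. Lean on these libraries where they do the work, as an engineer would, in place of code of your own. Each camera call takes 0.05 s, during which the arm holds its last target. There are 200 camera calls.

### The job

The alignment is finished: take the two steel laser pens out of their slanted V-block rests and stand them upright in the black twin-cup holder, one pen in each cup (either one), button end up and fully down on the cup's floor. Lower them in rather than dropping them, let go of them, and leave the other things on the bench where they are.

Things in the scene. Friction and masses are not known exactly. Their poses are not given: they have to be found in the camera images.
- pen_a: laser pen A: a straight round steel rod with black bands, 16 mm diameter, 150 mm long including a push button (8 mm wide, 6 mm tall) on its upper end; 40 to 85 g. Origin: centre of its plain lower end face; its z axis runs along the pen towards the button. It starts in rest A, leaning 30 degrees from vertical, button end up; only its lowest 70 mm lie in the vee, the upper 80 mm are free all round
- pen_b: laser pen B: a straight round steel rod with black bands, 16 mm diameter, 150 mm long including a push button (8 mm wide, 6 mm tall) on its upper end; 40 to 85 g. Origin: centre of its plain lower end face; its z axis runs along the pen towards the button. It starts in rest B, leaning 30 degrees from vertical, button end up; only its lowest 70 mm lie in the vee, the upper 80 mm are free all round
- rest_a: V-block rest A, fixed to the table: aluminium base plate 100 x 60 x 10 mm carrying a dark steel vee trough 70 mm long, which leans 30 degrees from vertical with its upper end towards the rest's own -x, and a small foot plate that the pen stands on. Origin: centre of the base's underside, z up. The foot of the pen rests at (35, 0, 26) mm in this frame, its button at about (-40, 0, 156) mm
- rest_b: V-block rest B, fixed to the table: aluminium base plate 100 x 60 x 10 mm carrying a dark steel vee trough 70 mm long, which leans 30 degrees from vertical with its upper end towards the rest's own -x, and a small foot plate that the pen stands on. Origin: centre of the base's underside, z up. The foot of the pen rests at (35, 0, 26) mm in this frame, its button at about (-40, 0, 156) mm
- holder: twin-cup holder, fixed to the table: dark base plate 56 x 146 x 8 mm with two upright round black cups, 36 mm inner and 44 mm outer diameter, 76 mm deep, rims 88 mm above the table, their axes at y = +45 and -45 mm. Origin: centre of the base's underside; y runs from cup to cup, z up
- cup_left (a point): centre of the inner floor of the holder's cup at its +y end, 12 mm above the table; the mouth is 76 mm above this point
- cup_right (a point): centre of the inner floor of the holder's cup at its -y end, 12 mm above the table; the mouth is 76 mm above this point
- screwdriver: black-handled screwdriver about 160 mm long, lying on the bench, its own x along its length. A bystander, loose; leave it alone.
- screw_jar: small clear jar with a white cap, 48 mm diameter, 60 mm tall; origin at the centre of its underside. A bystander, loose; leave it alone.
- extrusion: aluminium profile offcut 40 x 200 x 20 mm, long along its own y; origin at the centre of its underside. A bystander, loose; leave it alone.
- lens_cell: dark flat round lens cell, 52 mm diameter, 14 mm tall; origin at the centre of its underside. A bystander, loose; leave it alone.
Things that resemble listed ones, but are neither listed nor needed, are in the scene too. What is shaped like the pen_a but green or red is not meant. Leave any orange look-alike of the pen_b alone.

How it is judged:
By the outcome, as a careful person would: the job done as asked, in the order asked, and still so for the second after the job is handed in, with the robot touching nothing.
It also fails if it takes over 70 s, if anything falls off the work surface, if the arm or the gripper's body presses on something with over 40 N, if the wrist force passes 120 N, or if a joint passes its speed limit or range.

## Working session

There is one attempt and no reset: what is moved stays moved. The work goes in short steps, Python scripts to look and compute and a tool call to move; the robot and the scene stay as the last step left them, time stands still between calls to the robot, and variables do not carry over. Pictures are saved under pics/ and viewed, about 8 in all and at most 12, crops included, and the job is handed in when it is done.

Besides the shell and the picture viewer there is one more tool, called after "Emit:" as name(argument=value, ...) on one line, values as JSON. send_rows: Moves the arm, as the interface text tells. Its arguments: {"type":"object","properties":{"targets":{"type":"string"}},"required":["targets"]}

```bash
mkdir -p pics; cat > h.py <<'E'
from bench import *
import numpy as np, cv2
from scipy.spatial.transform import Rotation as R
def grab(n):
    c=calibration(n); p,d=grab_frame(n); return p,d,c
def ray(c,u,v):
    K=c["intrinsics"]; k=c["k1"]
    q=np.array([(u-K[0,2])/K[0,0],(v-K[1,2])/K[1,1]]); s=q.copy()
    for _ in range(20): s=q/(1+k*(s@s))
    E=c["extrinsics"]; Rm=E[:3,:3]; return -Rm.T@E[:3,3], Rm.T@np.array([s[0],s[1],1])
def onz(c,u,v,z):
    o,d=ray(c,u,v); return o+d*(z-o[2])/d[2]
def ondepth(c,dep,u,v):
    o,d=ray(c,u,v); return o+d*dep[int(v),int(u)]
def proj(c,P):
    E=c["extrinsics"]; q=E[:3,:3]@P+E[:3,3]; s=q[:2]/q[2]; s=s*(1+c["k1"]*(s@s)); K=c["intrinsics"]
    return np.array([K[0,0]*s[0]+K[0,2],K[1,1]*s[1]+K[1,2]])
def two(c1,p1,c2,p2):
    o1,d1=ray(c1,*p1);o2,d2=ray(c2,*p2)
    t=np.linalg.lstsq(np.c_[d1,-d2],o2-o1,rcond=None)[0]
    a,b=o1+t[0]*d1,o2+t[1]*d2; return (a+b)/2,np.linalg.norm(a-b)
def save(n,p): cv2.imwrite("pics/"+n+".png",cv2.cvtColor(p,cv2.COLOR_RGB2BGR))
E
python3 - <<'E'
from h import *
import pickle
print(read_state())
D={}
for n in("scene","top"):
    D[n]=grab(n); save(n+"0",D[n][0]); c=D[n][2]; print(n,c["intrinsics"].round(1).tolist(),c["k1"],c["extrinsics"].round(3).tolist())
pickle.dump(D,open("D.pkl","wb"))
E
```

```text
{'time_s': 0.0, 'joint_pos': array([-1.28797677e+00,  2.41362154e-01,  3.73161624e-03,  1.33515864e+00,
        1.99461902e-05,  1.57077607e+00]), 'qvel': array([ 1.18787655e-03, -3.76372462e-04,  8.34981393e-04, -2.02129556e-04,
        2.52036574e-05, -2.68802371e-04]), 'joint_efforts': array([-6.92427275e-04, -3.72311211e+01,  2.52412713e+01,  1.69087260e-02,
        1.70650463e-05,  1.46735637e-06]), 'position': array([ 0.13937911, -0.47958949,  0.25244108]), 'tcp_rot': array([ 9.90016370e-01,  1.40948906e-01, -1.30551454e-04, -9.87885158e-04]), 'wrist_force': array([-0.40009612,  0.08474967,  0.84057793]), 'wrist_torque': array([ 0.02074117,  0.01616893, -0.0234176 ]), 'gripper_width': 0.08515543750493014}
scene [[395.9, 0.0, 318.0], [0.0, 395.9, 195.1], [0.0, 0.0, 1.0]] -0.030773384656871596 [[-0.589, 0.808, 0.014, 0.278], [0.657, 0.489, -0.574, -0.352], [-0.471, -0.329, -0.819, 1.449], [0.0, 0.0, 0.0, 1.0]]
top [[515.2, 0.0, 315.8], [0.0, 515.2, 196.5], [0.0, 0.0, 1.0]] -0.040977568957071685 [[-0.023, -1.0, -0.002, 0.065], [-0.996, 0.023, -0.084, 0.546], [0.084, 0.0, -0.996, 1.525], [0.0, 0.0, 0.0, 1.0]]
```

View pics/scene0.png

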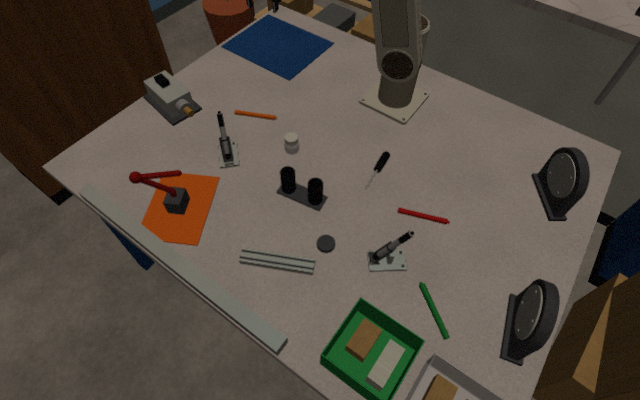

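View pics/top0.png

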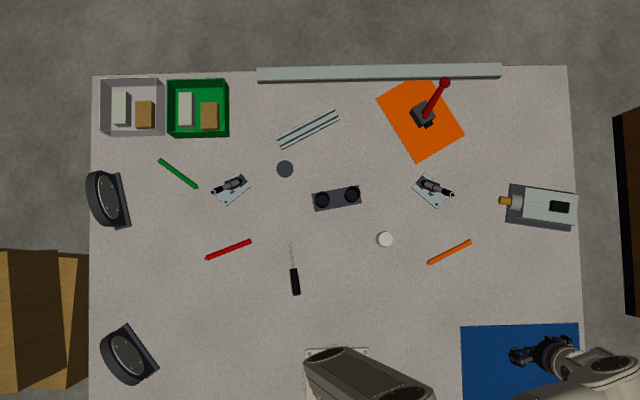

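Candidates for the pens: the steel rods in rests at top (230,187) / scene (392,245), and top (434,187) / scene (224,132). Look-alikes to leave alone: green top (178,173), red (228,249), orange (449,252). The holder is at top (337,197). I'm checking the choice in one close composite.

```bash
python3 - <<'E'
from h import *
import pickle
D=pickle.load(open("D.pkl","rb"))
def crop(n,x,y,w,h,s):
    return cv2.resize(D[n][0][y:y+h,x:x+w],None,fx=s,fy=s,interpolation=cv2.INTER_CUBIC)
row1=np.hstack([crop("top",205,165,50,50,5),crop("top",408,165,50,50,5),crop("top",305,173,60,50,5)])
row2=np.hstack([crop("scene",362,225,55,50,5),crop("scene",202,105,50,65,5)[:250] if 0 else cv2.resize(crop("scene",202,105,50,65,5),(250,250)) ,crop("scene",270,160,60,50,5)])
w=min(row1.shape[1],row2.shape[1]); save("crops1",np.vstack([row1[:,:w],row2[:,:w]])[:, :800])
E
```

```text
(no output)
```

View pics/crops1.png

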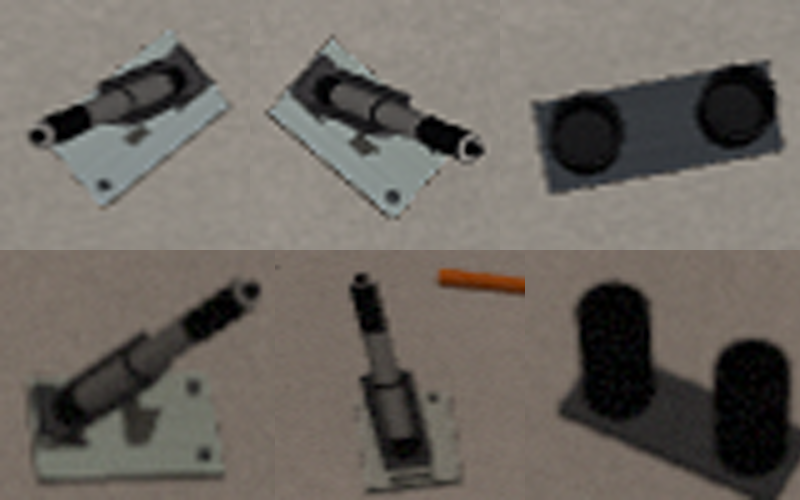

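The crops show both steel pens with black bands, button up: the left one's button at top (213,192), the right one's at top (452,195). The cup mouths are at top (322,200) and (352,194).

```bash
python3 - <<'E'
from h import *
import pickle
D=pickle.load(open("D.pkl","rb")); ct=D["top"][2]; cs=D["scene"][2]
W=lambda x,y,ox,oy,z: onz(ct,ox+x/5-.4,oy+y/5-.4,z)
def plate(cor,ox,oy,z):
    P=np.array([W(*q,ox,oy,z) for q in cor]); return P
for nm,cor,ox,bt,bs in(("L",[(170,30),(232,103),(103,208)],205,(212.6,192),(411.6,232.6)),("R",[(82,37),(18,112),(145,218)],408,(451.8,194.6),(218.7,112.5))):
    P=plate(cor,ox,165,.01); c=(P[0]+P[2])/2; ax=P[2]-P[1]; print(nm,"sides",np.linalg.norm(ax),np.linalg.norm(P[1]-P[0]))
    u=ax[:2]/np.linalg.norm(ax[:2]); # towards -x of rest (button)
    print(" centre",c[:2].round(4),"lean dir",u.round(3),np.degrees(np.arctan2(u[1],u[0])).round(1))
    print(" pred foot",(c[:2]-u*.035).round(4)," pred button",(c[:2]+u*.040).round(4)," 2view button",*two(ct,bt,cs,bs))
    for n,b in(("top",bt),("scene",bs)): print(n,"depth pt",ondepth(D[n][2],D[n][1],*b).round(4))
P=plate([(35,100),(52,193),(283,150),(268,62)],305,173,.008); print("holder centre",P.mean(0).round(4),"sides",np.linalg.norm(P[1]-P[0]),np.linalg.norm(P[2]-P[1]))
d=P[0]-P[3]; print("y dir",np.degrees(np.arctan2(d[1],d[0])))
print("cups by rim",W(85,135,305,173,.088).round(4),W(237,107,305,173,.088).round(4))
E
```

```text
L sides 0.10058964864668704 0.05893090725097488
 centre [0.5793 0.3062] lean dir [-0.618  0.786] 128.1
 pred foot [0.6009 0.2787]  pred button [0.5546 0.3377]  2view button [0.55546743 0.33663777 0.15264452] 0.0004921450390355019
top depth pt [0.5553 0.3359 0.1553]
scene depth pt [0.56   0.3376 0.1601]
R sides 0.09984283797066308 0.060812840011622585
 centre [ 0.5601 -0.2962] lean dir [-0.664 -0.748] -131.6
 pred foot [ 0.5833 -0.2701]  pred button [ 0.5335 -0.3261]  2view button [ 0.53351202 -0.32412292  0.15229165] 0.0015874271908882518
top depth pt [ 0.5334 -0.3249  0.147 ]
scene depth pt [ 0.5353 -0.323   0.1544]
holder centre [ 0.5432 -0.0108  0.008 ] sides 0.0574748646259768 0.14245624955077235
y dir 97.9667594927775
cups by rim [0.5326 0.0355 0.088 ] [ 0.5467 -0.0524  0.088 ]
```

Emit:
send_rows(targets="0.5 0.2 0.2 0.5 0;0.9 0.4 0 1 0;0.96 0.4 0 1 0;0.96 0.4 0 1 0;0.96 0.4 0 1 0;0.96 0.4 0 1 0;0.96 0.4 0 1 0;0.96 0.4 0 1 0;0.96 0.4 0 0.5 0;0.96 0.4 0 0 0;0.96 0.4 0 0 0;0.96 0.4 0 0 0;0.96 0.4 0 0 0;0.96 0.4 0 0 0;0.96 0.4 0 0 0;0.96 0.4 0 0 0;0.96 0.4 0 0 0;0.4 0.1 0 0 0;0 0 0 0 0")

```text
time_s: 2.0
position: [0.5702, -0.2872, 0.2574]
tcp_rot: [0.901, 0.435, 0.001, -0.006]
wrist_force: [0.6, 0.7, -0.7]
gripper_width: 0.0856
```

Emit:
send_rows(targets="-0.6 -0.6 0 -0.6 0;-0.3 -0.3 0 0 0;0 0 0 0 0")

```text
time_s: 2.3
position: [0.5458, -0.3094, 0.2568]
tcp_rot: [0.909, 0.416, 0.0, -0.007]
wrist_force: [-0.2, 0.4, 0.0]
gripper_width: 0.0855
```

```bash
python3 - <<'E'
from h import *
s=read_state(); print(s["position"],2*np.degrees(np.arctan2(s["tcp_rot"][1],s["tcp_rot"][0]))-90)
p,d,c=grab("wrist"); save("w1",p)
import pickle; pickle.dump((p,d,c),open("W.pkl","wb"))
for n,P in(("foot",(.5833,-.2701,.026)),("but",(.5335,-.325,.156)),("grasp",(.5467,-.3105,.121))): print(n,proj(c,np.array(P)).round(1))
Rm=R.from_quat(s["tcp_rot"]).as_matrix(); print("grasp pt now",proj(c,s["position"]+Rm[:,2]*.1).round(1))
E
```

```text
[ 0.54578128 -0.30939634  0.25684869] -40.841474733066754
foot [327.8 131.8]
but [325.7 236.9]
grasp [326.4 201.3]
grasp pt now [323.1 214.2]
```

View pics/w1.png

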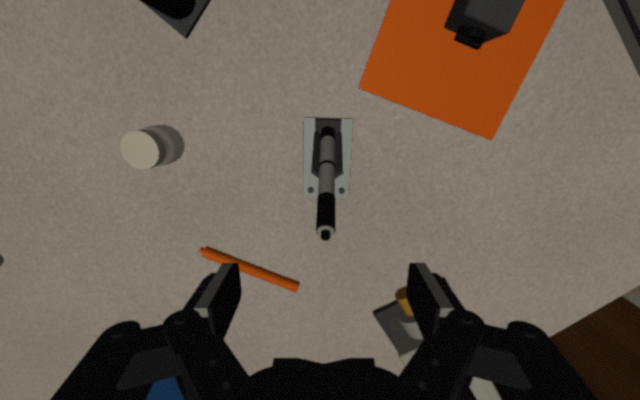

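The wrist view shows the pen from foot (328,131) to button (325,236), matching the prediction, so I'm descending.

Emit:
send_rows(targets="0.05 -0.05 -0.6 0 0;0 0 -0.9 -0.1 0;0 0 -0.9 0 0;0 0 -0.9 0 0;0 0 -0.9 0 0;0 0 -0.5 0 0;0 0 0 0 0;0 0 0 0 0")

```text
time_s: 3.15
position: [0.5444, -0.3134, 0.1403]
tcp_rot: [0.912, 0.41, 0.003, -0.004]
wrist_force: [0.5, 0.6, 0.2]
gripper_width: 0.0856
```

Emit:
send_rows(targets="0.1 0.1 -0.55 0 0;0 0 0 0 0;0 0 0 0 100;0 0 0 0 180;0 0 0 0 255;0 0 0 0 255;0 0 0 0 255;0 0 0 0 255;0 0 0 0 255;0 0 0 0 255")

```text
time_s: 4.15
position: [0.5485, -0.3109, 0.1299]
tcp_rot: [0.912, 0.41, 0.006, -0.003]
wrist_force: [-0.5, 0.6, 0.5]
gripper_width: 0.0146
```

Emit:
send_rows(targets="0 0 0.3 0 255;0 0 0.6 0 255;0 0 0.8 0 255;0 0 0.8 0 255;0 0 0.6 0 255;0 0 0.3 0 255;0 0 0 0 255;0 0 0 0 255")

```text
time_s: 4.95
position: [0.548, -0.3122, 0.2183]
tcp_rot: [0.912, 0.41, 0.005, -0.002]
wrist_force: [0.1, 0.9, -1.0]
gripper_width: 0.0142
```

```bash
python3 - <<'E'
from h import *
s=read_state(); print(s["position"])
S=grab("scene");T=grab("top")
a=S[0][60:190,160:290];b=T[0][130:230,400:500]
save("l1",np.hstack([cv2.resize(a,(400,400)),cv2.resize(b,(400,400))]))
P=s["position"]
print(proj(S[2],P),proj(T[2],P))
E
```

```text
[ 0.54802877 -0.31218377  0.21833954]
[213.99568526  99.81551846] [453.79436642 186.81427072]
```

View pics/l1.png

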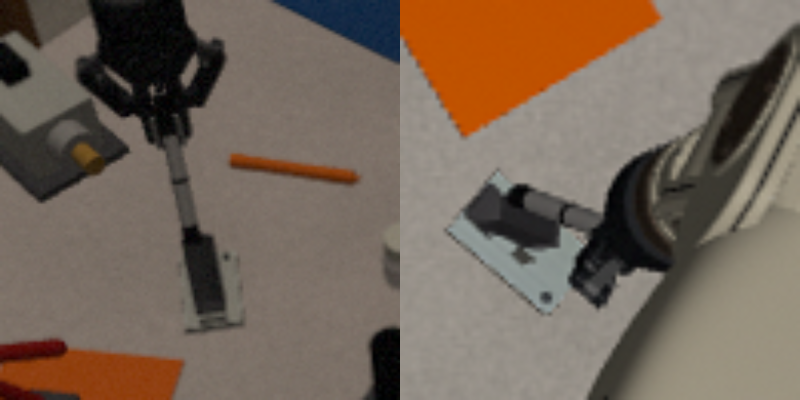

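Emit:
send_rows(targets="-0.05 0.3 0 0 255;-0.1 0.7 0 0 255;-0.15 1 0 0 255;-0.15 1 0 0 255;-0.15 1 0 0 255;-0.15 1 0 0 255;-0.15 1 0 0 255;-0.15 0.8 0 0 255;-0.1 0.5 0 0 255;-0.1 0.3 0 0 255;0 0.1 0 0 255;0 0 0 0 255;0 0 0 0 255")

```text
time_s: 6.35
position: [0.5087, -0.1083, 0.2086]
tcp_rot: [0.912, 0.409, -0.001, -0.008]
wrist_force: [0.1, 0.5, 0.1]
gripper_width: 0.0144
```

```bash
python3 - <<'E'
from h import *
s=read_state(); P=s["position"]; print(P,2*np.degrees(np.arctan2(s["tcp_rot"][1],s["tcp_rot"][0]))-90)
S=grab("scene");T=grab("top");Wc=grab("wrist")
foot=P+np.array([.0387,.0436,-.104])
# lifted-foot check from the previous picture, pixel read off
print("prev foot 2view",two(T[2],(428.8,179.3),S[2],(223.4,135.4)))
cx,cy=proj(S[2],foot); x,y=int(cx)-40,int(cy)-40
a=cv2.resize(S[0][y:y+80,x:x+80],(400,400)); 
cx,cy=proj(T[2],foot); x2,y2=int(cx)-30,int(cy)-30
b=cv2.resize(T[0][y2:y2+60,x2:x2+60],(400,400)); print(x,y,x2,y2)
save("i1",np.vstack([np.hstack([a,b])]))
save("w2",Wc[0]); cups=[np.array(q) for q in((.548,-.054,.088),(.535,.0345,.088))]
print([ (proj(S[2],q)-[x,y])*5 for q in cups],[(proj(T[2],q)-[x2,y2])*400/60+400*np.array([1,0]) for q in cups],[proj(Wc[2],q) for q in cups])
print("foot", (proj(S[2],foot)-[x,y])*5,(proj(T[2],foot)-[x2,y2])*400/60+[400,0],proj(Wc[2],foot))
E
```

```text
[ 0.50869227 -0.10833732  0.20859359] -41.69552398040277
prev foot 2view (array([ 0.57967518, -0.26687552,  0.12888569]), np.float64(0.00034287046664024636))
244 125 326 163
[array([218.35279742, 231.42296299]), array([355.95408335, 290.61362614])] [array([576.85908781, 203.60916283]), array([372.77481378, 238.36297416])] [array([316.73905144, 127.28847136]), array([223.94923554,  47.94085466])]
foot [202.84531181 203.75909157] [604.69229393 200.95011693] [324.88004229 140.3902553 ]
```

View pics/i1.png

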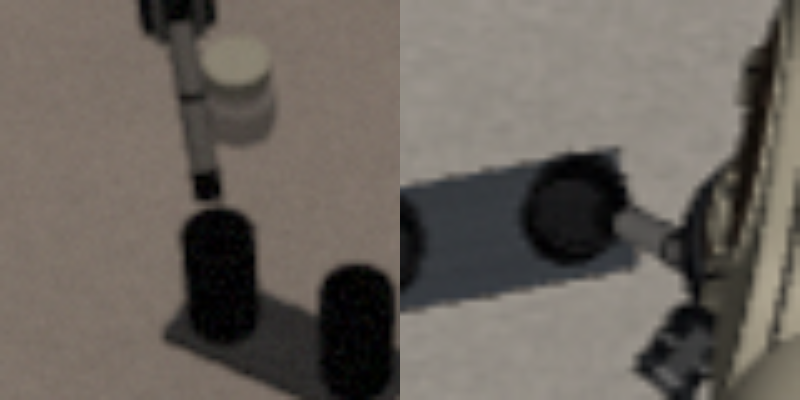

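View pics/w2.png

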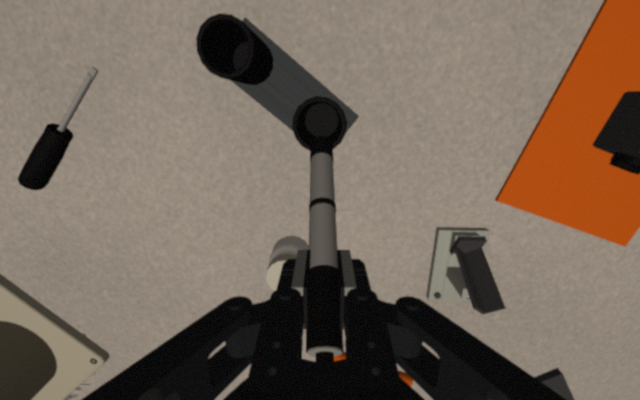

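Pen held at about 30 degrees; its foot sits just short of the right cup. The wrist view puts the rims at (320,123) and (230,47).

```bash
python3 - <<'E'
from h import *
c=calibration("wrist"); print(read_state()["position"])
a=onz(c,320,123.5,.088);b=onz(c,230,47,.088); print(a,b,np.linalg.norm(a-b))
print("pen axis at wrist px (321,203),(321,155)",[(ray(c,321,v)[1]) for v in(203,)])
E
```

```text
[ 0.50870748 -0.10846475  0.20858302]
[ 0.55186867 -0.05352094  0.088     ] [0.53878873 0.03192354 0.088     ] 0.08643982880728404
pen axis at wrist px (321,203),(321,155) [array([-0.2281309 , -0.22157861, -0.948126  ])]
```

Emit:
send_rows(targets="0.12 0.3 0 0 255;0.1 0.25 0 0 255;0 0 0 0 255;0 0 0 0 255")

```text
time_s: 6.9
position: [0.5151, -0.0944, 0.2084]
tcp_rot: [0.913, 0.408, -0.001, -0.008]
wrist_force: [1.7, -0.1, -0.2]
gripper_width: 0.0144
```

Emit:
send_rows(targets="0 0 -0.3 0 255;0 0 -0.3 0 255;0 0 -0.3 0 255;0 0 -0.3 0 255;0 0 -0.1 0 255;0 0 0 0 255;0 0 0 0 255")

```text
time_s: 7.6
position: [0.5151, -0.0941, 0.1723]
tcp_rot: [0.913, 0.408, -0.001, -0.009]
wrist_force: [-0.0, 0.6, -1.3]
gripper_width: 0.0141
```

Emit:
send_rows(targets="0.2 0.22 0 0 255;0.2 0.22 0 0 255;0.2 0.22 0 0 255;0.2 0.22 0 0 255;0 0 0 0 255")

```text
time_s: 8.1
position: [0.5325, -0.0748, 0.1726]
tcp_rot: [0.913, 0.407, -0.008, -0.005]
wrist_force: [-1.0, -1.7, -1.4]
gripper_width: 0.0147
```

Emit:
send_rows(targets="0.2 0.22 0 0 255;0.2 0.22 0 0 255;0.2 0.22 0 0 255;0.2 0.22 0 0 255;0.05 0.1 0 0 255;0 0 0 0 255")

```text
time_s: 8.7
position: [0.5531, -0.0506, 0.1724]
tcp_rot: [0.914, 0.406, -0.012, -0.003]
wrist_force: [-3.1, -4.6, 1.4]
gripper_width: 0.014
```

```bash
python3 - <<'E'
from h import *
s=read_state(); print(s["position"],s["wrist_force"],s["wrist_torque"])
S=grab("scene");Wc=grab("wrist")
x,y=240,90
save("p1",np.hstack([cv2.resize(S[0][y:y+100,x:x+100],(400,400)),cv2.resize(Wc[0][0:400,120:520],(400,400))]))
E
```

```text
[ 0.55305145 -0.05055332  0.17239305] [-3.08165465 -4.63783093  1.36220265] [-1.18137784e+00  9.93087433e-01  3.09650238e-04]
```

View pics/p1.png

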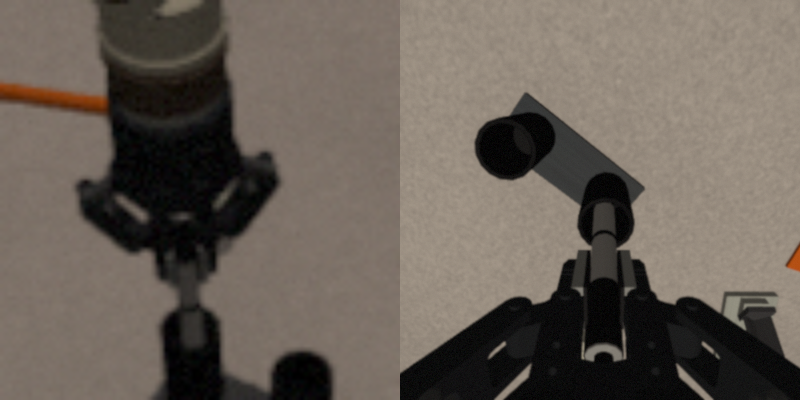

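Emit:
send_rows(targets="0.15 0.16 0 0 255;0.05 0.05 0 0 255;0 0 0 0 255;-0.15 -0.16 0 0 255;-0.12 -0.12 0 0 255;0 0 0 0 255;0 0 0 0 255")

```text
time_s: 9.5
position: [0.5527, -0.0507, 0.1728]
tcp_rot: [0.914, 0.406, -0.007, -0.006]
wrist_force: [0.3, 0.5, -1.0]
gripper_width: 0.0144
```

Emit:
send_rows(targets="-0.12 -0.13 0 0 255;0 0 -0.3 0 255;0 0 -0.3 0 255;0 0 -0.3 0 255;0 0 -0.3 0 255;0 0 -0.1 0 255;0 0 0 0 255")

```text
time_s: 10.2
position: [0.5494, -0.0534, 0.1365]
tcp_rot: [0.914, 0.407, -0.007, -0.007]
wrist_force: [0.3, -0.3, -1.2]
gripper_width: 0.0144
```

Emit:
send_rows(targets="0 0 -0.08 0 255;0 0 -0.08 0 255;0 0 0 0 255")

```text
time_s: 10.5
position: [0.5497, -0.0534, 0.1324]
tcp_rot: [0.914, 0.407, -0.007, -0.007]
wrist_force: [0.1, 0.1, -0.8]
gripper_width: 0.0142
```

Emit:
send_rows(targets="0 0 -0.08 0 255;0 0 0 0 255")

```text
time_s: 10.7
position: [0.55, -0.0534, 0.1306]
tcp_rot: [0.914, 0.407, -0.006, -0.006]
wrist_force: [0.0, 0.1, -0.5]
gripper_width: 0.0143
```

Emit:
send_rows(targets="0 0 -0.08 0 255;0 0 -0.04 0 255;0 0 0 0 255")

```text
time_s: 11.0
position: [0.5502, -0.0534, 0.1277]
tcp_rot: [0.914, 0.407, -0.006, -0.006]
wrist_force: [-1.2, -0.3, -1.4]
gripper_width: 0.0145
```

Emit:
send_rows(targets="0 0 -0.08 0 255;0 0 0 0 255")

```text
time_s: 11.2
position: [0.5509, -0.0535, 0.127]
tcp_rot: [0.914, 0.407, -0.005, -0.006]
wrist_force: [-0.3, 0.0, -1.0]
gripper_width: 0.0142
```

Emit:
send_rows(targets="-0.03 0 -0.1 0 255;0 0 -0.1 0 255;0 0 0 0 255")

```text
time_s: 11.5
position: [0.5518, -0.0534, 0.1274]
tcp_rot: [0.914, 0.407, -0.002, -0.004]
wrist_force: [0.2, 0.0, -0.0]
gripper_width: 0.0143
```

Emit:
send_rows(targets="0 0 -0.25 0 255;0 0 0 0 255")

```text
time_s: 11.7
position: [0.5553, -0.0539, 0.1272]
tcp_rot: [0.914, 0.407, 0.003, -0.001]
wrist_force: [-0.8, 0.5, -1.6]
gripper_width: 0.0145
```

```bash
python3 - <<'E'
from h import *
s=read_state(); print(s["position"],s["wrist_force"],s["wrist_torque"])
S=grab("scene");Wc=grab("wrist")
x,y=255,115
save("p2",np.hstack([cv2.resize(S[0][y:y+100,x:x+100],(400,400)),cv2.resize(Wc[0][0:400,120:520],(400,400))]))
E
```

```text
[ 0.55529768 -0.05389105  0.12715886] [-0.77803684  0.53699088 -1.60024177] [-0.01737447  0.00155166  0.0196646 ]
```

View pics/p2.png

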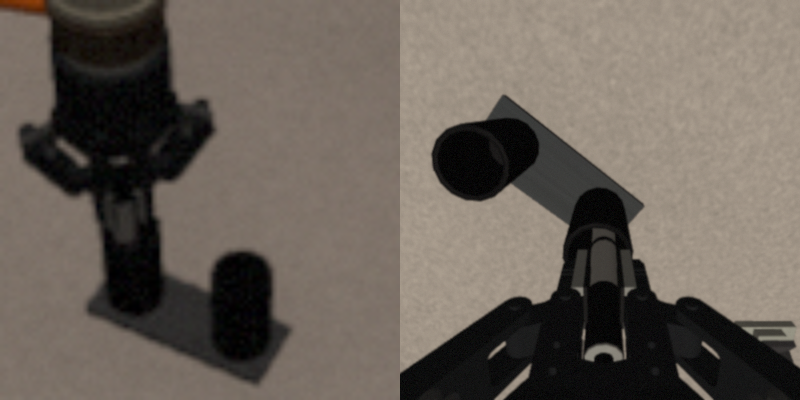

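```bash
python3 - <<'E'
from h import *
s=read_state(); print(s["joint_pos"].round(3),s["qvel"].round(3),s["joint_efforts"].round(2)); Rm=R.from_quat(s["tcp_rot"]).as_matrix(); print(Rm[:,2].round(3))
E
```

```text
[-0.099  0.436 -0.058  1.076  0.006  2.205] [ 0.001  0.019 -0.02   0.    -0.    -0.001] [-2.000e-02 -4.510e+01  2.349e+01  4.000e-02  1.000e-02  0.000e+00]
[ 0.002  0.005 -1.   ]
```

```bash
python3 - <<'E'
from h import *
s=read_state(); P=s["position"]; Rm=R.from_quat(s["tcp_rot"]).as_matrix(); c=calibration("wrist")
print("tool axes",Rm.round(2).tolist(), "cam pos in tool", (Rm.T@(-c["extrinsics"][:3,:3].T@c["extrinsics"][:3,3]-P)).round(3))
for z in (.145,.15,.155,.16,.165,.17): print(z,proj(c,np.array([P[0],P[1],z])).round(1))
for t in (.005,.01,.015,.02,.03,.04): print(t,[proj(c,P+Rm@np.array([sx*.011,.012,t])).round(1).tolist() for sx in(-1,1)])
p,d,_=grab("wrist"); g=cv2.cvtColor(p,cv2.COLOR_RGB2GRAY)
print("col322",g[225:400:3,322].tolist()); print("depth",d[225:400:5,322].round(3).tolist()); print("pad col 297",g[225:320:3,297].tolist(),d[225:320:5,297].round(3).tolist())
E
```

```text
tool axes [[0.67, 0.74, 0.0], [0.74, -0.67, 0.01], [0.01, -0.0, -1.0]] cam pos in tool [ 0.084  0.    -0.121]
0.145 [322.8 314.2]
0.15 [322.8 322.5]
0.155 [322.7 331.4]
0.16 [322.7 341.1]
0.165 [322.6 351.7]
0.17 [322.5 363.2]
0.005 [[346.4, 300.7], [347.6, 262.8]]
0.01 [[345.7, 294.6], [346.8, 257.7]]
0.015 [[345.1, 289.0], [346.1, 252.9]]
0.02 [[344.5, 283.6], [345.4, 248.4]]
0.03 [[343.3, 273.8], [344.2, 240.2]]
0.04 [[342.3, 265.0], [343.0, 232.8]]
col322 [22, 38, 62, 63, 14, 47, 63, 63, 64, 61, 64, 64, 64, 65, 63, 63, 62, 63, 60, 8, 0, 9, 6, 5, 7, 1, 4, 8, 8, 7, 14, 7, 6, 3, 7, 5, 8, 7, 10, 23, 104, 134, 124, 15, 6, 3, 11, 5, 3, 6, 9, 7, 9, 13, 10, 12, 12, 18, 13]
depth [0.17399999499320984, 0.19900000095367432, 0.19300000369548798, 0.18700000643730164, 0.18199999630451202, 0.1770000010728836, 0.1720000058412552, 0.1679999977350235, 0.16200000047683716, 0.1589999943971634, 0.15399999916553497, 0.1509999930858612, 0.1459999978542328, 0.14300000667572021, 0.13899999856948853, 0.13699999451637268, 0.1340000033378601, 0.12999999523162842, 0.1289999932050705, 0.12600000202655792, 0.12200000137090683, 0.12099999934434891, 0.11699999868869781, 0.11599999666213989, 0.11299999803304672, 0.11500000208616257, 0.11400000005960464, 0.11100000143051147, 0.08799999952316284, 0.08399999886751175, 0.08299999684095383, 0.07999999821186066, 0.07999999821186066, 0.07900000363588333, 0.07800000160932541]
pad col 297 [11, 13, 26, 14, 3, 9, 3, 5, 13, 38, 49, 54, 56, 58, 55, 55, 58, 57, 59, 58, 57, 120, 39, 9, 11, 15, 10, 10, 14, 14, 15, 13] [0.1809999942779541, 0.17399999499320984, 0.17499999701976776, 0.2150000035762787, 0.210999995470047, 0.20600000023841858, 0.14900000393390656, 0.14399999380111694, 0.14100000262260437, 0.13600000739097595, 0.13199999928474426, 0.1289999932050705, 0.125, 0.11900000274181366, 0.11800000071525574, 0.11400000005960464, 0.11100000143051147, 0.10899999737739563, 0.10599999874830246]
```

```bash
python3 - <<'E'
from h import *
s=read_state(); P=s["position"]; Rm=R.from_quat(s["tcp_rot"]).as_matrix(); p,d,c=grab("wrist")
Q=np.array([ondepth(c,d,322,v) for v in range(234,364,4)]); L=(Q-P)@Rm
for v,q,l in zip(range(234,364,4),Q,L): print(v,q.round(4),l.round(4)) if v%12<4 or v>335 else None
m=slice(1,26); f=np.polyfit(L[m,2],L[m,0],1); print("tilt deg",np.degrees(np.arctan(f[0])),"x at z=0",f[1])
E
```

```text
242 [ 0.5555 -0.0513  0.0805] [ 0.0023 -0.0007  0.0453]
254 [ 0.5542 -0.0529  0.0923] [ 0.0003 -0.0006  0.0335]
266 [ 0.5537 -0.0536  0.1046] [-0.0005 -0.0006  0.0213]
278 [ 0.5538 -0.0536  0.1164] [-0.0004 -0.0005  0.0094]
290 [ 0.5531 -0.0545  0.1251] [-0.0015 -0.0005  0.0007]
302 [ 0.5528 -0.0549  0.1337] [-0.002  -0.0005 -0.0079]
314 [ 0.552  -0.0558  0.1404] [-0.0031 -0.0004 -0.0146]
326 [ 0.552  -0.0559  0.1478] [-0.0032 -0.0004 -0.022 ]
338 [ 0.5514 -0.0566  0.1535] [-0.0041 -0.0004 -0.0276]
342 [ 0.552  -0.056   0.1564] [-0.0032 -0.0004 -0.0306]
346 [ 0.5508 -0.0573  0.1567] [-0.0049 -0.0004 -0.0309]
350 [ 0.5497 -0.0586  0.1569] [-0.0067 -0.0004 -0.0311]
354 [ 0.5484 -0.06    0.1571] [-0.0086 -0.0004 -0.0313]
358 [ 0.5483 -0.0602  0.1588] [-0.0088 -0.0004 -0.033 ]
362 [ 0.5482 -0.0602  0.1606] [-0.0089 -0.0004 -0.0348]
tilt deg 4.46171441142941 x at z=0 -0.0017508509186559076
```

Depth data: the pen's shoulder is at z 0.1565 (0.156 expected when seated), with about 4.5° of lean. It is on the floor, so I'm releasing.

Emit:
send_rows(targets="0 0 0 0 200;0 0 0 0 180;0 0 0 0 160;0 0 0 0 140;0 0 0 0 140;0 0 0 0 140")

```text
time_s: 12.5
position: [0.5524, -0.0534, 0.1224]
tcp_rot: [0.914, 0.407, -0.002, -0.004]
wrist_force: [1.0, 0.2, 0.5]
gripper_width: 0.0385
```

```bash
cat > pen.py <<'E'
from h import *
s=read_state(); P=s["position"]; Rm=R.from_quat(s["tcp_rot"]).as_matrix(); p,d,c=grab("wrist")
print(P,s["wrist_force"].round(1),s["gripper_width"])
Q=np.array([ondepth(c,d,322,v) for v in range(220,380,4)]); L=(Q-P)@Rm
for v,l,q in zip(range(220,380,4),L,Q): print(v,l.round(4),q[2].round(4),p[v,322].tolist()) if v%12<4 or v>335 else None
E
python3 pen.py
```

```text
[ 0.55237863 -0.05335091  0.12237119] [1.  0.2 0.5] 0.038512090671568695
228 [ 0.0168 -0.0006  0.0338] 0.0886 [39, 38, 35]
240 [ 0.0148 -0.0006  0.0224] 0.1 [61, 58, 54]
252 [ 0.0164 -0.0005  0.006 ] 0.1164 [36, 35, 34]
264 [ 0.0176 -0.0004 -0.0072] 0.1296 [5, 7, 5]
276 [ 0.0178 -0.0004 -0.0172] 0.1395 [7, 1, 2]
288 [ 0.0186 -0.0003 -0.0265] 0.1488 [6, 2, 6]
300 [ 0.0185 -0.0003 -0.0335] 0.1559 [140, 140, 131]
312 [ 0.0155 -0.0003 -0.0362] 0.1586 [6, 8, 6]
324 [ 0.0129 -0.0003 -0.0391] 0.1615 [20, 19, 19]
336 [ 0.008  -0.0003 -0.0394] 0.1618 [23, 19, 19]
340 [-0.1492 -0.0013  0.1223] -0.0 [166, 154, 139]
344 [-0.1545 -0.0013  0.1223] 0.0 [168, 156, 141]
348 [-0.1604 -0.0013  0.1227] -0.0004 [167, 155, 140]
352 [-0.1656 -0.0013  0.1225] -0.0002 [164, 152, 137]
356 [-0.1714 -0.0013  0.1228] -0.0005 [165, 152, 138]
360 [-0.1768 -0.0013  0.1226] -0.0003 [168, 154, 140]
364 [ 0.0105 -0.0003 -0.0534] 0.1758 [38, 35, 33]
368 [ 0.0112 -0.0002 -0.0554] 0.1778 [8, 7, 10]
372 [ 0.011  -0.0002 -0.0566] 0.179 [7, 9, 9]
376 [ 0.0103 -0.0002 -0.0573] 0.1797 [13, 10, 11]
```

Pen A stands in the right cup: button top at z 0.162, shoulder at 0.156, fingers clear. Retreating and heading to the left rest.

Emit:
send_rows(targets="0 0 0 0 100;0 0 0.3 0 60;0 0 0.8 0 30;0 0 1 0 0;0 0 1 0 0;0 0 1 0 0;0 0 0.5 0 0;0 0 0 0 0")

```text
time_s: 13.35
position: [0.5512, -0.0533, 0.2446]
tcp_rot: [0.914, 0.407, -0.001, -0.004]
wrist_force: [-0.2, -0.1, 0.7]
gripper_width: 0.0855
```

Emit:
send_rows(targets="0.03 0.3 0 0.6 0;0.05 0.7 0 1 0;0.05 0.95 0 1 0;0.05 0.95 0 1 0;0.05 0.95 0 1 0;0.05 0.95 0 1 0;0.05 0.95 0 1 0;0.05 0.95 0 1 0;0.05 0.95 0 1 0;0.05 0.95 0 1 0;0.05 0.95 0 1 0;0.05 0.95 0 1 0;0.05 0.95 0 1 0;0.05 0.95 0 1 0;0.03 0.7 0 1 0;0 0.3 0 1 0;0 0.1 0 1 0;0 0 0 1 0;0 0 0 1 0;0 0 0 0.3 0")

```text
time_s: 15.35
position: [0.5537, 0.3063, 0.2181]
tcp_rot: [0.43, 0.903, -0.023, -0.009]
wrist_force: [0.0, 0.2, -0.8]
gripper_width: 0.085
```

Emit:
send_rows(targets="0 0 0 0 0;0 0 0 0 0")

```text
time_s: 15.55
position: [0.5527, 0.3066, 0.2164]
tcp_rot: [0.43, 0.903, -0.024, -0.01]
wrist_force: [0.1, -0.2, -0.4]
gripper_width: 0.0852
```

```bash
python3 - <<'E'
from h import *
s=read_state(); print(s["position"],s["joint_pos"].round(2),2*np.degrees(np.arctan2(s["tcp_rot"][1],s["tcp_rot"][0]))-90)
E
```

```text
[0.55268557 0.30660637 0.21635932] [ 0.51  0.57  0.4   1.45 -0.01  1.4 ] 39.08170524495162
```

Emit:
send_rows(targets="0.3 0.32 0 -0.2 0;0.22 0.22 0 0 0;0 0 0 0 0;0 0 0 0 0")

```text
time_s: 15.95
position: [0.5658, 0.3201, 0.2157]
tcp_rot: [0.437, 0.899, -0.024, -0.011]
wrist_force: [-1.1, 0.6, 0.3]
gripper_width: 0.0858
```

```bash
python3 - <<'E'
from h import *
s=read_state(); P=s["position"]; Rm=R.from_quat(s["tcp_rot"]).as_matrix(); print(P,Rm[:,2].round(3),2*np.degrees(np.arctan2(s["tcp_rot"][1],s["tcp_rot"][0]))-90)
p,d,c=grab("wrist"); f=np.array([.6009,.2787,.026]);b=np.array([.555,.337,.156])
h,w=d.shape; vv,uu=np.mgrid[0:h:2,0:w:2]
pts=np.array([ondepth(c,d,u,v) for u,v in zip(uu.ravel(),vv.ravel())]); 
for z in(.11,.125,.14,.15):
    m=(abs(pts[:,2]-z)<.004)&(np.linalg.norm(pts[:,:2]-b[:2],axis=1)<.05); q=pts[m]; e=f+(b-f)*(z-.026)/.13
    l=(q-P)@Rm; q=q[abs(l[:,1])<.025]; l=(q-P)@Rm
    print(z,len(q),"mean",q.mean(0).round(4),"expected axis",e.round(4),"tool y range",l[:,1].min().round(4),l[:,1].max().round(4))
save("w3",p)
E
```

```text
[0.56580258 0.3200654  0.21570996] [-0.041 -0.034 -0.999] 38.179561748048116
0.11 3 mean [0.5771 0.3115 0.1108] expected axis [0.5712 0.3164 0.11  ] tool y range 0.0059 0.0124
0.125 7 mean [0.573  0.3196 0.1237] expected axis [0.5659 0.3231 0.125 ] tool y range 0.0024 0.0164
0.14 8 mean [0.567  0.3261 0.1409] expected axis [0.5606 0.3298 0.14  ] tool y range 0.0023 0.0151
0.15 83 mean [0.5581 0.3358 0.1507] expected axis [0.5571 0.3343 0.15  ] tool y range -0.0006 0.0143
```

Emit:
send_rows(targets="0.12 0.1 -0.5 0 0;0 0 -0.8 0 0;0 0 -0.8 0 0;0 0 -0.7 0 0;0 0 -0.4 0 0;0 0 0 0 0;0 0 0 0 0")

```text
time_s: 16.7
position: [0.5682, 0.3215, 0.1301]
tcp_rot: [0.437, 0.899, -0.025, -0.011]
wrist_force: [-0.2, -0.7, 0.6]
gripper_width: 0.0851
```

Emit:
send_rows(targets="0 0.04 -0.12 0 0;0 0 0 0 100;0 0 0 0 180;0 0 0 0 255;0 0 0 0 255;0 0 0 0 255;0 0 0 0 255;0 0 0 0 255;0 0 0 0 255")

```text
time_s: 17.6
position: [0.5701, 0.3237, 0.1309]
tcp_rot: [0.437, 0.899, -0.022, -0.009]
wrist_force: [-0.5, -0.4, -0.3]
gripper_width: 0.0141
```

Emit:
send_rows(targets="0 0 0.3 0 255;0 0 0.6 0 255;0 0 0.8 0 255;0 0 0.8 0 255;0 0 0.6 0 255;0 0 0.4 0 255;0 0 0.1 0 255;0 0 0 0 255;0 0 0 0 255")

```text
time_s: 18.5
position: [0.5686, 0.3231, 0.2246]
tcp_rot: [0.437, 0.899, -0.023, -0.01]
wrist_force: [-0.2, 0.4, -1.9]
gripper_width: 0.0144
```

```bash
python3 - <<'E'
from h import *
s=read_state(); P=s["position"]; Rm=R.from_quat(s["tcp_rot"]).as_matrix(); print(P,Rm.round(3).tolist())
S=grab("scene");T=grab("top")
foot=P+np.array([.617,-.787,0])*-.0585*-1*1.0+[0,0,-.104]; print("pred foot",foot)
out=[]
for X,k in((S,40),(T,30)):
    u,v=proj(X[2],foot); x,y=int(u)-k,int(v)-k; print(x,y,k,(u-x)*200/k,(v-y)*200/k)
    out.append(cv2.resize(X[0][y:y+2*k,x:x+2*k],(400,400),interpolation=cv2.INTER_CUBIC))
save("l2",np.hstack(out))
E
```

```text
[0.56856055 0.32307655 0.22463368] [[-0.617, 0.786, -0.039], [0.787, 0.617, -0.032], [-0.001, -0.051, -0.999]]
pred foot [0.60465505 0.27703705 0.12063368]
337 200 40 204.55331271264583 202.53899208290179
205 145 30 204.67769102337647 201.88122246758817
```

View pics/l2.png

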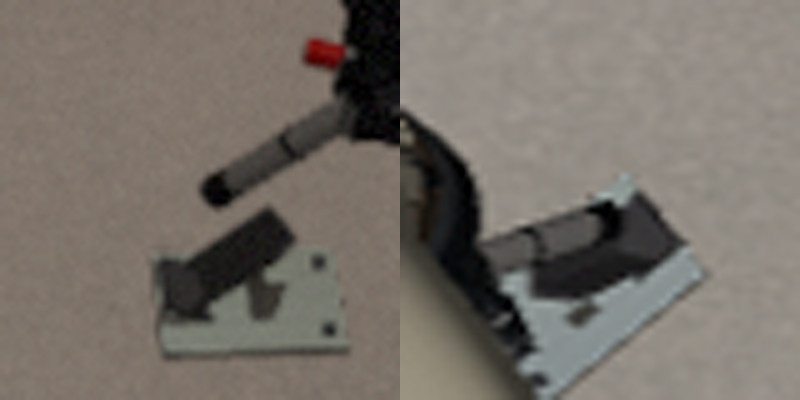

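Pen B is lifted clear and gripped firmly. Its foot is at scene (380.4,237.6) and top (236.5,177).

```bash
python3 - <<'E'
from h import *
ct,cs=calibration("top"),calibration("scene"); P=read_state()["position"]
F,e=two(ct,(236.2,176.8),cs,(380.2,237.4)); print(F,e,F-P)
E
```

```text
[0.59859073 0.27645978 0.12746745] 0.004054946642195746 [ 0.03020531 -0.04648892 -0.09675056]
```

Emit:
send_rows(targets="-0.1 -0.3 0 0 255;-0.2 -0.7 0 0 255;-0.25 -1 0 0 255;-0.25 -1 0 0 255;-0.25 -1 0 0 255;-0.25 -1 0 0 255;-0.25 -1 0.1 0 255;-0.25 -1 0.1 0 255;-0.15 -0.7 0.1 0 255;-0.1 -0.4 0.1 0 255;-0.05 -0.2 0 0 255;0 0 0 0 255;0 0 0 0 255")

```text
time_s: 19.9
position: [0.5064, 0.1032, 0.2265]
tcp_rot: [0.437, 0.899, -0.029, -0.015]
wrist_force: [0.5, -0.1, -0.3]
gripper_width: 0.0142
```

Emit:
send_rows(targets="0 -0.4 0 0 255;0 -0.4 0 0 255;0 -0.15 0 0 255;0 0 0 0 255;0 0 0 0 255")

```text
time_s: 20.4
position: [0.5068, 0.0791, 0.2257]
tcp_rot: [0.436, 0.899, -0.029, -0.016]
wrist_force: [-0.9, 0.1, -1.8]
gripper_width: 0.0144
```

Emit:
send_rows(targets="0 -0.13 -0.3 0 255;0 0 -0.4 0 255;0 0 -0.4 0 255;0 0 -0.3 0 255;0 0 0 0 255")

```text
time_s: 20.9
position: [0.5061, 0.076, 0.1866]
tcp_rot: [0.435, 0.9, -0.03, -0.016]
wrist_force: [-0.2, 0.3, -0.7]
gripper_width: 0.0142
```

```bash
python3 - <<'E'
from h import *
P=read_state()["position"]; S=grab("scene");T=grab("top")
out=[]
for X,k in((S,30),(T,30)):
    u,v=proj(X[2],np.array([.536,.0338,.088])); x,y=int(u)-k,int(v)-k; print(x,y,k,(u-x)*200/k,(v-y)*200/k)
    out.append(cv2.resize(X[0][y:y+2*k,x:x+2*k],(400,400),interpolation=cv2.INTER_CUBIC))
save("i2",np.clip(np.hstack(out).astype(float)*1.8,0,255).astype(np.uint8))
E
```

```text
284 153 30 205.1975645660108 201.54816915074719
292 168 30 201.00700951015557 202.68297119577312
```

View pics/i2.png

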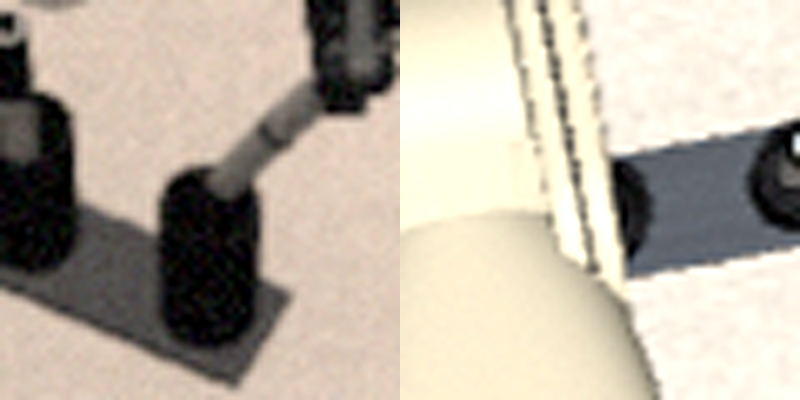

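The foot is over the mouth of the left cup, and the first pen stands in the right cup. Continuing down.

Emit:
send_rows(targets="0 0 -0.3 0 255;0 0 -0.2 0 255;0 0 0 0 255")

```text
time_s: 21.3
position: [0.5075, 0.0764, 0.1752]
tcp_rot: [0.435, 0.9, -0.028, -0.015]
wrist_force: [-0.1, -0.2, -0.6]
gripper_width: 0.0142
```

Emit:
send_rows(targets="0.1 -0.13 0 0 255;0.2 -0.25 0 0 255;0.2 -0.25 0 0 255;0.2 -0.25 0 0 255")

```text
time_s: 21.7
position: [0.5232, 0.0582, 0.1759]
tcp_rot: [0.434, 0.901, -0.024, -0.02]
wrist_force: [-0.4, 2.9, 0.3]
gripper_width: 0.0141
```

Emit:
send_rows(targets="0.17 -0.27 0 0 255;0.17 -0.27 0 0 255;0.17 -0.27 0 0 255;0.15 -0.25 0 0 255;0 0 0 0 255")

```text
time_s: 22.2
position: [0.5414, 0.0301, 0.1764]
tcp_rot: [0.434, 0.901, -0.022, -0.021]
wrist_force: [-1.0, 1.6, 0.2]
gripper_width: 0.0144
```

Emit:
send_rows(targets="0.08 -0.2 0 0 255;0.05 -0.1 0 0 255;0 0 0 0 255")

```text
time_s: 22.5
position: [0.546, 0.0227, 0.1767]
tcp_rot: [0.434, 0.901, -0.021, -0.02]
wrist_force: [0.4, 3.2, 0.4]
gripper_width: 0.014
```

```bash
cat > pen.py <<'E'
from h import *
s=read_state(); P=s["position"]; Rm=R.from_quat(s["tcp_rot"]).as_matrix(); p,d,c=grab("wrist")
print(P,s["wrist_force"].round(1),s["wrist_torque"].round(2),Rm[:,2].round(3))
u=int(round(proj(c,P-Rm[:,2]*.02)[0])); vs=range(180,390,4); Q=np.array([ondepth(c,d,u,v) for v in vs]); dx=Rm[:2,0]
for v,q in zip(vs,Q):
    if .088<q[2]<.2 and v%12<5: print(v,"f/u along tool x",((q-P)[:2]@dx).round(4),"z",q[2].round(4),p[v,u].tolist())
E
python3 pen.py
```

```text
[0.54598533 0.02266108 0.17673596] [0.4 3.2 0.4] [ 1.    0.03 -0.1 ] [-0.055 -0.02  -0.998]
204 f/u along tool x 0.0158 z 0.0951 [67, 63, 59]
208 f/u along tool x 0.0163 z 0.1057 [66, 61, 57]
216 f/u along tool x 0.0175 z 0.125 [22, 20, 19]
220 f/u along tool x 0.0169 z 0.1305 [62, 59, 54]
228 f/u along tool x 0.017 z 0.1434 [62, 59, 54]
232 f/u along tool x 0.0178 z 0.1508 [62, 59, 55]
240 f/u along tool x 0.0178 z 0.1613 [61, 59, 53]
244 f/u along tool x 0.0188 z 0.168 [14, 16, 13]
252 f/u along tool x 0.0186 z 0.1761 [3, 2, 4]
256 f/u along tool x 0.0191 z 0.1809 [4, 2, 4]
264 f/u along tool x 0.0192 z 0.1883 [3, 6, 4]
268 f/u along tool x 0.0194 z 0.1919 [5, 6, 3]
276 f/u along tool x 0.0194 z 0.1979 [9, 4, 8]
```

Pen B is within about 2° of vertical inside the cup. I'm backing off the wall and lowering.

Emit:
send_rows(targets="-0.15 0.2 0 0 255;-0.1 0.12 0 0 255;0 0 0 0 255;0 0 -0.3 0 255;0 0 -0.3 0 255;0 0 -0.3 0 255;0 0 -0.3 0 255;0 0 -0.1 0 255;0 0 0 0 255")

```text
time_s: 23.45
position: [0.5381, 0.028, 0.1398]
tcp_rot: [0.434, 0.9, -0.026, -0.019]
wrist_force: [-0.5, 0.7, -0.2]
gripper_width: 0.0144
```

```bash
sed -i 's/and v%12<5/and (v%12<5 or q[2]>.14)/' pen.py; python3 pen.py
```

```text
[0.53809266 0.02798005 0.13977355] [-0.5  0.7 -0.2] [ 0.11 -0.17 -0.03] [-0.057 -0.03  -0.998]
220 f/u along tool x 0.0157 z 0.091 [59, 56, 51]
228 f/u along tool x 0.0171 z 0.1071 [61, 58, 53]
232 f/u along tool x 0.0177 z 0.1141 [60, 58, 54]
240 f/u along tool x 0.018 z 0.1248 [62, 60, 56]
244 f/u along tool x 0.0185 z 0.1305 [16, 15, 12]
252 f/u along tool x 0.0191 z 0.1399 [8, 7, 5]
256 f/u along tool x 0.019 z 0.1435 [7, 6, 6]
260 f/u along tool x 0.0197 z 0.1485 [7, 7, 7]
264 f/u along tool x 0.0196 z 0.1518 [3, 4, 3]
268 f/u along tool x 0.0195 z 0.1548 [5, 7, 8]
272 f/u along tool x 0.0198 z 0.1583 [10, 8, 7]
276 f/u along tool x 0.0202 z 0.1619 [0, 0, 0]
280 f/u along tool x 0.02 z 0.1644 [7, 7, 10]
284 f/u along tool x 0.0203 z 0.1675 [51, 51, 46]
288 f/u along tool x 0.0193 z 0.1686 [127, 124, 116]
292 f/u along tool x 0.0169 z 0.1676 [126, 123, 114]
296 f/u along tool x 0.0167 z 0.1698 [31, 29, 29]
300 f/u along tool x 0.0164 z 0.1717 [3, 4, 4]
304 f/u along tool x 0.0157 z 0.1731 [6, 7, 8]
308 f/u along tool x 0.0147 z 0.1741 [16, 11, 11]
312 f/u along tool x 0.0136 z 0.1748 [12, 14, 15]
316 f/u along tool x 0.012 z 0.1749 [21, 18, 18]
320 f/u along tool x 0.0093 z 0.1738 [15, 14, 15]
364 f/u along tool x 0.0086 z 0.1924 [32, 31, 25]
368 f/u along tool x 0.0104 z 0.1955 [4, 7, 8]
372 f/u along tool x 0.0096 z 0.1961 [11, 10, 8]
376 f/u along tool x 0.0097 z 0.1976 [13, 15, 13]
380 f/u along tool x 0.0104 z 0.1995 [14, 13, 13]
```

Emit:
send_rows(targets="0 0 -0.2 0 255;0 0 -0.15 0 255;0 0 -0.08 0 255;0 0 -0.08 0 255")

```text
time_s: 23.9
position: [0.539, 0.028, 0.1272]
tcp_rot: [0.434, 0.9, -0.025, -0.018]
wrist_force: [-0.2, -0.4, 12.2]
gripper_width: 0.0144
```

Emit:
send_rows(targets="0 0 -0.1 0 255;0 0 -0.1 0 255")

```text
time_s: 24.1
position: [0.5403, 0.0277, 0.1272]
tcp_rot: [0.434, 0.9, -0.024, -0.016]
wrist_force: [-5.5, -0.4, 16.1]
gripper_width: 0.0141
```

```bash
python3 pen.py | grep -vE "^(3[2-9]|21|24)"
```

```text
[0.54027064 0.02772023 0.12717876] [-5.5 -0.4 16.1] [-0.19  1.71  0.01] [-0.049 -0.03  -0.998]
204 f/u along tool x 0.0297 z 0.0893 [16, 15, 15]
208 f/u along tool x 0.0269 z 0.0882 [26, 21, 21]
228 f/u along tool x 0.0171 z 0.0947 [61, 56, 54]
232 f/u along tool x 0.0178 z 0.1018 [60, 57, 53]
252 f/u along tool x 0.0191 z 0.1273 [2, 1, 2]
256 f/u along tool x 0.0193 z 0.1314 [0, 0, 1]
264 f/u along tool x 0.0192 z 0.1381 [1, 5, 0]
268 f/u along tool x 0.0193 z 0.1416 [6, 7, 8]
272 f/u along tool x 0.0192 z 0.1445 [10, 11, 13]
276 f/u along tool x 0.02 z 0.1487 [9, 6, 10]
280 f/u along tool x 0.0194 z 0.1506 [3, 4, 6]
284 f/u along tool x 0.0199 z 0.154 [19, 19, 16]
288 f/u along tool x 0.0198 z 0.1564 [123, 123, 115]
292 f/u along tool x 0.0179 z 0.1562 [125, 122, 114]
296 f/u along tool x 0.016 z 0.1559 [84, 82, 76]
300 f/u along tool x 0.0158 z 0.158 [0, 3, 6]
304 f/u along tool x 0.0162 z 0.1608 [12, 12, 9]
308 f/u along tool x 0.0147 z 0.1612 [16, 14, 17]
312 f/u along tool x 0.0141 z 0.1625 [17, 15, 14]
316 f/u along tool x 0.012 z 0.1621 [17, 13, 17]
```

Floor contact (16 N), shoulder at 0.156 and button at 0.162. I'm relaxing the push, releasing and retreating.

Emit:
send_rows(targets="0 0 0 0 255;0 0 0 0 255;0 0 0 0 200;0 0 0 0 170;0 0 0 0 140;0 0 0 0 100;0 0 0 0 80;0 0 0 0 80")

```text
time_s: 24.95
position: [0.5406, 0.0278, 0.1276]
tcp_rot: [0.434, 0.9, -0.024, -0.015]
wrist_force: [0.3, 1.0, -0.6]
gripper_width: 0.0585
```

Emit:
send_rows(targets="0 0 0.3 0 40;0 0 0.8 0 0;0 0 1 0 0;0 0 1 0 0;0 0 1 0 0;-0.5 0 0.5 0 0;-1 0 0 0 0;-1 0 0 0 0;-1 0 0 0 0;-1 0 0 0 0;-0.5 0 0 0 0;0 0 0 0 0;0 0 0 0 0")

```text
time_s: 26.25
position: [0.4127, 0.0277, 0.2537]
tcp_rot: [0.434, 0.9, -0.022, -0.011]
wrist_force: [0.2, 0.6, 0.3]
gripper_width: 0.0856
```

```bash
python3 - <<'E'
from h import *
s=read_state(); print(s["time_s"],s["position"],s["wrist_force"].round(1))
S=grab("scene");T=grab("top")
k=45;x,y=255,140
a=cv2.resize(S[0][y:y+80,x:x+80],(400,400),interpolation=cv2.INTER_CUBIC); b=cv2.resize(T[0][165:235,300:370],(400,400),interpolation=cv2.INTER_CUBIC)
top=np.clip(np.hstack([a,b]).astype(float)*1.8,0,255).astype(np.uint8); bot=cv2.resize(np.hstack([S[0],T[0]]),(800,250))
save("end",np.vstack([top[:345],bot]))
E
```

```text
26.25 [0.41265639 0.0277359  0.25372872] [0.2 0.6 0.3]
```

View pics/end.png

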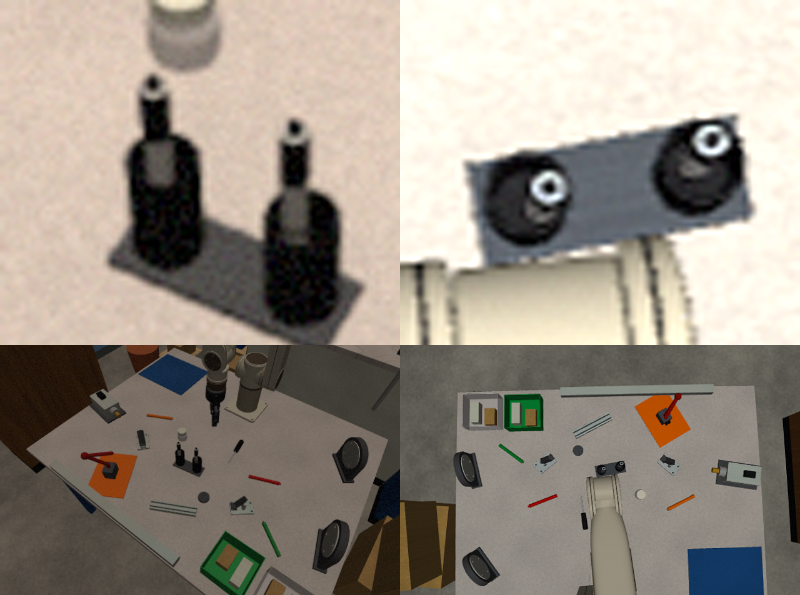

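Both pens stand in their cups, buttons up at about (153,82) and (293,128) in the enlarged scene crop. The rests are empty, the bystanders are in place and the arm is clear.

```bash
python3 -c "
from bench import *
print(sign_off())"
```

```text
the job is handed in; nothing more can be done
None
```

Both steel pens now stand in the holder, button up and released: the one from the right-hand rest in the right cup, the other in the left cup. I gripped each pen by its free upper part, turned it upright against the inside wall of its cup, lowered it to the floor and let go. I handed the job in at about 26 s.

**Last checks**
- **Seating:** depth readings put the shoulders at z ≈ 0.156 m and the button tops at about 0.162 m, as expected for pens fully down. For the left-cup pen these were read just before letting go, with 16 N of floor contact.
- **Final picture:** it shows both pens near vertical, the rests empty, the bystanders and look-alikes apparently where they were, and the arm clear.

**Less certain**
- **Lean:** the pen in the right cup read about 4.5° before release and about 4° the other way after. The other pen read about 2° in the grip. I did not measure either again after backing off.
- **Cup positions:** my estimates differed by 3–5 mm between views, which the cup clearance absorbed.
- **Right-cup floor contact:** that pen's contact force did not show in the wrist reading, so I judged it from the descent stopping and the depth reading.

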